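# Load the vial block and peel a cover off the stack to present it

### The job

Put the two capped vials upright into the two pockets of the grey vial block, one in each, either way round, fully down. Then take the top cover off the clinging nested stack by its blue corner tab: first lift that corner so that the cover tips up while the opposite corner still sits on the stack, then lift it away, leaving the covers beneath standing flat on the table where they are. Finish holding the cover by its tab in the air, roughly level and centred over the vial block, well clear above the vials (a hand's breadth, at most 20 cm), and keep holding it: do not put it down or let go.

Things in the scene. Friction and masses are not known exactly. Their poses are not given: they have to be found in the camera images.
- vial_red_mid (a point): Centre of the vial with the red cap: upright cylinder, 45 mm high, white barrel 12.4 mm across, cap 13 mm across over the top 12 mm. This point is on its axis, 22.5 mm above its foot; z along the axis toward the cap. Stands loose on the table, 12 g.
- vial_navy_mid (a point): Centre of the vial with the navy blue cap; same size and frame as the red one. Stands loose on the table.
- block: Grey vial block, 92 x 92 x 36 mm high, fixed. Origin at the centre of its underside, z up. Two pockets on its y axis, 26 mm either side of the centre, each 17.5 mm across, 28 mm deep, with a chamfered mouth; closed bottom 8 mm above the table, so a vial that is home stands 17 mm out of the top.
- block_hole0 (a point): Centre of the mouth of the first pocket (y = -26 mm of the block), level with the block's top face, 36 mm above the table.
- block_hole1 (a point): Centre of the mouth of the second pocket (y = +26 mm of the block), level with the block's top face.
- stack: Three pale blue nested covers that stay: one loose 0.3 kg bundle on the table, square, 104 mm sides, corners on its x and y axes. Origin: centre of the underside. The top cover rests on its bosses 38 mm above the table (one at +x, 36 mm out) and clings to it by friction: a straight pull (about 4 N) brings the bundle along; lifting the tab corner first frees it with about 2 N.
- cover: Top cover, pale blue, rigid, 60 g: inverted square tray, 104 mm sides, 22 mm high, corners on its x and y axes; +x points from the tab corner to the opposite one. Origin: centre of its lower rim, z up. Seated, the rim is 18 mm and the top face 40 mm above the table. It comes free once tipped by about 0.2 rad and then lifted some 25 mm.
- cover_tab (a point): Where to grip the cover's blue tab, an upright fin on the corner at -x: 10 mm thick along the cover's y (grip across this), 24 mm long along x, its top 55 mm above the rim. The point is in mid fin, 52 mm from the cover's centre along -x, 44 mm above the rim, 22 mm above the top face. Axes as the cover's.
- cover_far (a point): The corner of the cover opposite the tab, at rim height, 64 mm from the centre along +x; 18 mm above the table while seated. While the tab corner is tipped up the cover turns about this end, so the hand must turn with the tab.
- block_top (a point): Centre of the block's top face, 36 mm above the table; the cover is to be held over this point.

How it is judged:
By the outcome, as a careful person would: the job done as asked, in the order asked, and still so for the second after the job is handed in, while the arm keeps its last pose, push and grip.
It also fails if it takes over 72 s, if anything falls off the work surface, if the arm or the gripper's body presses on something with over 40 N, if the wrist force passes 120 N, or if a joint passes its speed limit or range.

### The arm

A 6-joint arm with a two-finger parallel gripper is mounted at the origin on a cart in front of the work surface, level with it; the furniture and walls round the work are solid. World frame = base frame: x ahead of the robot, y to its left, z up, the work surface at z = 0. Lengths are in m, angles in rad, forces in N, time in s.
With the tool pointing down it reaches from about 0.25 to 0.8 m from the base axis. Payload 8.5 kg.
Tool frame: the origin (TCP) lies midway between the tips of the shut fingers; the grasp point (between the pads) lies 19 mm behind it; z points along the fingers, y is the line along which they close (so a half turn about z gives the same grasp; the last joint's range is limited). The gripper opens to 85 mm and grips with 20 to 120 N. Pads are 22 mm wide; open, the fingers measure 114 mm over their backs; the gripper's body (76 mm by 85 mm) begins 54 mm behind the grasp point. The pads swing forward as they close: fully open they stand 13 mm farther back than shut.
Start: joints at [-1.271, 0.238, -0.013, 1.319, 0, 1.571], TCP at [0.155, -0.502, 0.231] pointing down, gripper open.
Joint ranges: [-2.66, 2.66], [-1.03, 1.9], [-1.14, 1.46], [-1.82, 2.27], [-1.45, 1.34], [-3.14, 3.14]. Speed limits (rad/s): [2.22, 2.22, 2.79, 3.14, 3.14, 3.14].

### API

Orientations are given as a unit quaternion [w, x, y, z].
In Python, from workcell import state, eyes, manip gives the robot as it stands.
- The arm moves only by the shell command python3 -m creep 'ROWS' [FORCE]. ROWS is JSON, a list of rows, each a list of 7 numbers: the shift along the tool's x, y, z in m, then the turn, a rotation vector about the tool's x, y, z in rad, then the opening, from 0 (shut) to 1 (fully open). A call has 1 to 20 rows; each row is the pose to reach, as a shift and turn from the pose commanded when the call began, along the tool's axes at that moment; what a row does not reach only later rows make up. A row lasts 1/10 s, in which the tool goes at most 50 mm and 8.59 degrees, less where a joint would pass 70% of its speed; a pose out of reach is approached as far as the arm can. A call with a gripper value outside its range is refused whole. The fingers move at their own pace and stop on an object; FORCE is the grip in N (left out, the last holds). Time passes only in rows, so rows that repeat a pose let the fingers close. It gives the time, the measured TCP pose, the force, the opening and the grip force at its end, in the units of the state.
- state(): the state, without advancing time (a new reading comes with each control period).
- eyes.camera(name): name is "scene" or "side" or "wrist"; returns a dict with "image" (384x512x3 uint8, red, green, blue), "fx", "fy", "cx", "cy" (pixels), "world_from_camera" (4x4, takes a point from camera to world coordinates). Camera axes: x right, y down, z forward; pixel columns grow to the right and rows downward; lengths in m; the calibration is good to about 2 mm. A picture is of the moment at which its call begins. There is no depth.
- manip.hand_in(): hands the job in; it is judged then, once.
The state is a dict: "t": time; "q": joint angles; "joint_vel": joint speeds; "joint_efforts": joint torques, N m; "position": TCP position; "tool_rot": TCP orientation; "force": force on the tool from outside, world axes, zero at the start; "torque": the same for the moment, N m; "width": opening from 0.0 (shut) to 1.0 (fully open); "grasp_force": force on a finger pad.
Only numpy, scipy, OpenCV 4.12 (cv2) and the standard library are available. Lean on these libraries where they do the work, as an engineer would, in place of code of your own. Each camera call takes 0.05 s, during which the arm holds its last target. There are 200 camera calls.

## Working session

There is one attempt and no reset: what is moved stays moved. The work goes in short steps, Python scripts to look and compute and a shell command to move; the robot and the scene stay as the last step left them, time stands still between calls to the robot, and variables do not carry over. Pictures are saved under pics/ and viewed, at most 10 in all, crops included, and the job is handed in when it is done.

```bash
mkdir -p pics; ls; python3 - <<'E'
from workcell import state, eyes
import cv2, numpy as np
ims=[]
for n in ["scene","side","wrist"]:
    c=eyes.camera(n); cv2.imwrite(f"pics/{n}0.png",c["image"][:,:,::-1]); np.save(f"pics/{n}0.npy",c,allow_pickle=True)
    print(n,c["fx"],c["fy"],c["cx"],c["cy"],np.round(c["world_from_camera"],3).tolist())
a=cv2.imread("pics/scene0.png");b=cv2.imread("pics/side0.png")
cv2.imwrite("pics/both0.png",cv2.resize(np.vstack([a,b]),(400,600)))
print(state())
E
```

```text
pics
scene 485.4802418978226 485.4802418978226 263.2380683750784 191.53075719544827 [[-0.906, -0.163, 0.39, 0.104], [-0.423, 0.381, -0.822, 1.063], [-0.014, -0.91, -0.414, 0.49], [0.0, 0.0, 0.0, 1.0]]
side 443.4815785523418 443.4815785523418 255.12622290512041 186.56823767004806 [[-0.995, -0.029, 0.095, 0.44], [-0.097, 0.486, -0.868, 1.113], [-0.021, -0.873, -0.487, 0.571], [0.0, 0.0, 0.0, 1.0]]
wrist 289.3988859320333 289.3988859320333 257.1398367678038 191.96526581291957 [[0.296, -0.911, -0.286, 0.227], [-0.955, -0.283, -0.088, -0.479], [-0.001, 0.299, -0.954, 0.373], [0.0, 0.0, 0.0, 1.0]]
{'t': 0.15, 'q': array([-1.27096582e+00,  2.38656514e-01, -1.40689403e-02,  1.31923653e+00,
       -2.84352799e-05,  1.57081276e+00]), 'joint_vel': array([-0.00045281, -0.00167082,  0.00268311,  0.00039924, -0.0008902 ,
       -0.00158991]), 'joint_efforts': array([-5.04843501e-04, -5.39077377e+01,  3.46598017e+01,  1.44663904e-02,
       -1.00880816e-04, -3.82524359e-07]), 'position': array([ 0.1549543 , -0.50125555,  0.23081498]), 'tool_rot': array([-5.74168848e-04,  9.88784797e-01,  1.49346194e-01, -1.01111121e-04]), 'force': array([0.91798402, 1.3490908 , 0.96707587]), 'torque': array([-0.01998658,  0.00906765, -0.0168416 ]), 'grasp_force': 0.0, 'width': 1.0000148002722127}
```

View pics/scene0.png

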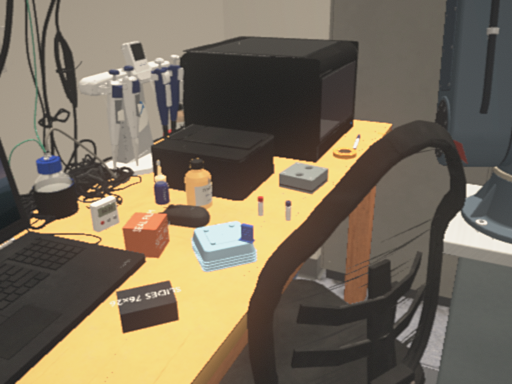

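View pics/side0.png

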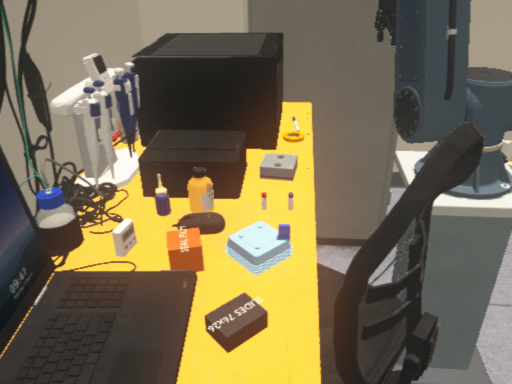

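Scene shows the red vial at about (261,206), navy at (288,211), the block top at (303,175), and the cover with its tab at (247,232). The side view has the same items at (264,200), (291,200), (279,160) and (284,232).

```bash
cat > h.py <<'E'
import numpy as np, cv2
from workcell import state, eyes
def ray(c,p):
    T=c["world_from_camera"]; d=T[:3,:3]@np.array([(p[0]-c["cx"])/c["fx"],(p[1]-c["cy"])/c["fy"],1]); return T[:3,3],d/np.linalg.norm(d)
def plane(c,p,z):
    o,d=ray(c,p); return o+d*(z-o[2])/d[2]
def tri(l):
    A=0;b=0;r=[ray(c,p) for c,p in l]
    for o,d in r:
        M=np.eye(3)-np.outer(d,d);A=A+M;b=b+M@o
    x=np.linalg.solve(A,b); return x,[round(float(np.linalg.norm(np.cross(x-o,d))),4) for o,d in r]
def mask(c,hue,smin,vmin,vmax=255,smax=255,roi=None):
    h=cv2.cvtColor(c["image"],cv2.COLOR_RGB2HSV)
    m=cv2.inRange(h,(hue[0],smin,vmin),(hue[1],smax,vmax))
    if roi:
        k=np.zeros_like(m);x0,y0,x1,y1=roi;k[y0:y1,x0:x1]=255;m&=k
    return m
def blobs(m,amin=8):
    n,l,s,ce=cv2.connectedComponentsWithStats(m); return sorted([(int(s[i,4]),[int(v) for v in s[i,:4]],np.round(ce[i],1).tolist()) for i in range(1,n) if s[i,4]>=amin],reverse=True)
E
python3 - <<'E'
from h import *
C={n:np.load(f"pics/{n}0.npy",allow_pickle=True).item() for n in("scene","side")}
R={"scene":dict(red=(250,190,272,205),navy=(280,195,298,210),tab=(238,220,258,246),block=(272,155,335,195),cov=(185,215,262,272)),
"side":dict(red=(256,185,272,198),navy=(284,185,298,198),tab=(275,220,296,246),block=(252,145,305,185),cov=(220,215,298,275))}
P=dict(red=((0,180),130,60),navy=((105,135),60,20,140),tab=((108,128),120,60),block=((0,180),0,60,255,70),cov=((85,115),25,100))
r={}
for n in C:
    for k in P:
        b=blobs(mask(C[n],*P[k],roi=R[n][k]))[:3];print(n,k,b);r[n,k]=b
    # print hues
    h=cv2.cvtColor(C[n]["image"],cv2.COLOR_RGB2HSV)
    for k in R[n]:
        x0,y0,x1,y1=R[n][k];print(k,h[(y0+y1)//2,(x0+x1)//2-4:(x0+x1)//2+5:2].tolist())
for k in P:
    if r["scene",k] and r["side",k]: print(k,tri([(C[n],r[n,k][0][2]) for n in C]))
a=[cv2.resize(C["scene"]["image"][150:275,180:335],None,fx=4,fy=4,interpolation=2)]
cv2.imwrite("pics/c1.png",a[0][:,:,::-1])
E
```

```text
scene red [(34, [257, 196, 7, 6], [260.0, 198.2]), (8, [250, 190, 6, 5], [252.0, 191.9])]
scene navy []
scene tab [(10, [242, 225, 10, 2], [246.5, 225.4])]
scene block [(1074, [280, 162, 48, 31], [303.1, 177.1])]
scene cov [(987, [193, 224, 63, 47], [225.6, 253.8]), (61, [203, 229, 14, 17], [208.7, 237.5]), (28, [225, 223, 10, 5], [230.7, 225.1])]
red [[15, 137, 242], [0, 170, 233], [1, 168, 238], [15, 137, 244], [24, 113, 247]]
navy [[14, 124, 204], [137, 48, 106], [139, 44, 110], [16, 125, 236], [24, 113, 247]]
tab [[122, 70, 120], [120, 72, 124], [123, 68, 116], [122, 70, 116], [141, 50, 118]]
block [[18, 27, 123], [18, 24, 136], [28, 18, 173], [27, 15, 188], [28, 16, 186]]
cov [[93, 24, 236], [94, 25, 235], [93, 24, 237], [93, 22, 239], [93, 21, 239]]
side red [(208, [256, 185, 16, 13], [263.5, 191.0])]
side navy []
side tab [(8, [280, 225, 8, 1], [283.5, 225.0])]
side block [(623, [260, 153, 37, 23], [277.5, 163.2])]
side cov [(1104, [230, 223, 58, 34], [257.4, 239.4]), (531, [227, 244, 64, 30], [258.6, 260.1]), (8, [280, 225, 8, 1], [283.5, 225.0])]
red [[26, 172, 254], [25, 173, 254], [24, 171, 254], [25, 168, 254], [26, 169, 254]]
navy [[25, 170, 254], [25, 174, 254], [25, 168, 254], [26, 168, 254], [25, 167, 254]]
tab [[122, 89, 155], [122, 88, 156], [122, 94, 163], [122, 94, 163], [5, 63, 161]]
block [[18, 38, 161], [12, 61, 134], [13, 63, 133], [16, 46, 151], [22, 25, 195]]
cov [[93, 28, 250], [93, 27, 250], [93, 27, 250], [93, 27, 250], [94, 30, 248]]
red (array([0.52084217, 0.19779588, 0.04173557]), [0.0043, 0.0043])
tab (array([0.46555779, 0.37315443, 0.06942456]), [0.0005, 0.0005])
block (array([ 0.498385  , -0.00883651,  0.01527964]), [0.004, 0.004])
cov (array([ 0.52261384,  0.34799221, -0.00379224]), [0.0141, 0.0141])
```

View pics/c1.png

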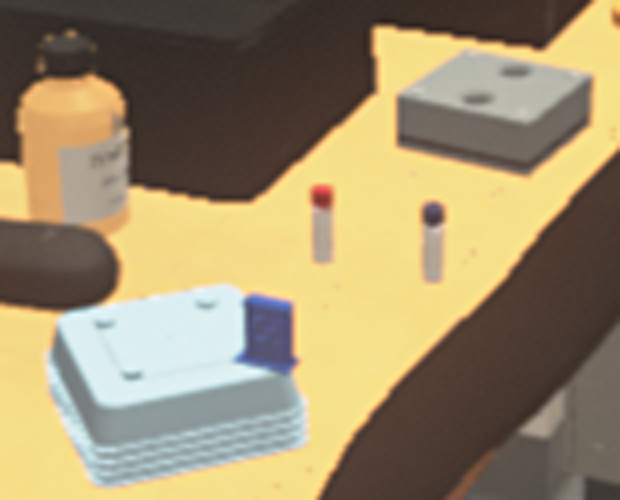

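The crop shows the red cap at scene pixel (260.5,199) and navy at (288,203). The pocket mouths are at (299.5,174.5) and (309,168), and the tab fin at (247,232).

```bash
python3 - <<'E'
from h import *
C={n:np.load(f"pics/{n}0.npy",allow_pickle=True).item() for n in("scene","side")}
s=C["scene"]
for n,p,z in [("redtop",(260.5,198.8),.039),("redfoot",(260.5,215.3),0),("navtop",(288.2,203.3),.039),("navfoot",(288.2,219.7),0),("h0",(299.5,174.5),.036),("h1",(309,168),.036),("tab",(247.5,230),.062)]: print(n,plane(s,p,z).round(4))
d=C["side"]
for k,roi in dict(red=(257,188,271,199),navy=(284,188,298,199)).items():
    h=cv2.cvtColor(d["image"],cv2.COLOR_RGB2HSV); m=((h[...,2]<245)|(h[...,0]<15)|(h[...,0]>40)).astype(np.uint8)*255
    k2=np.zeros_like(m);k2[188:212,roi[0]:roi[2]]=255;b=blobs(m&k2);print(k,b[:2])
for k,R in dict(scene=(236,218,260,248),side=(275,220,296,246)).items():
    print(k,blobs(mask(C[k],(112,130),60,40,200,roi=R)))
E
```

```text
redtop [0.5181 0.204  0.039 ]
redfoot [0.5177 0.2065 0.    ]
navtop [0.4544 0.2009 0.039 ]
navfoot [0.4539 0.2014 0.    ]
h0 [0.4927 0.0353 0.036 ]
h1 [ 0.4862 -0.014   0.036 ]
tab [0.4621 0.3769 0.062 ]
red [(93, [261, 192, 6, 18], [263.7, 200.7])]
navy [(97, [288, 192, 6, 19], [290.2, 200.6])]
scene [(177, [240, 224, 14, 19], [246.6, 233.3])]
side [(84, [277, 229, 13, 12], [283.0, 234.0]), (18, [279, 226, 10, 2], [283.9, 226.4])]
```

```bash
cat >> h.py <<'E'
from scipy.spatial.transform import Rotation as Ro
def rot(s): q=s["tool_rot"]; return Ro.from_quat([q[1],q[2],q[3],q[0]])
def go(p,x=None,z=(0,0,-1)):
    """tool-frame shift and rotvec from present pose to TCP p with tool x axis x"""
    s=state();r=rot(s);d=r.inv().apply(np.array(p)-s["position"])
    if x is None: v=np.zeros(3)
    else:
        z=np.array(z,float);z/=np.linalg.norm(z);x=np.array(x,float);x-=z*(x@z);x/=np.linalg.norm(x)
        v=(r.inv()*Ro.from_matrix(np.c_[x,np.cross(z,x),z])).as_rotvec()
    print("shift",d.round(4),"turn",v.round(4))
E
python3 - <<'E'
from h import *
C={n:np.load(f"pics/{n}0.npy",allow_pickle=True).item() for n in("scene","side")}
d=C["side"];s=C["scene"]
for n,p in [("oven corner side",(279,149)),("box corner side",(243,193)),("box right-back",(246,180)),("chair-edge table",(320,300))]: print(n,plane(d,p,0).round(3))
for n,p in [("oven corner scene",(320,152)),("box scene",(245,193)),("box scene r",(272,168))]: print(n,plane(s,p,0).round(3))
print(plane(s,(222,237),.04).round(3), plane(d,(258,237),.04).round(3))
go((.40,0.15,.25),(0,1,0))
E
```

```text
oven corner side [ 0.501 -0.149  0.   ]
box corner side [0.579 0.13  0.   ]
box right-back [0.58  0.059 0.   ]
chair-edge table [0.393 0.506 0.   ]
oven corner scene [ 0.531 -0.232  0.   ]
box scene [0.603 0.115 0.   ]
box scene r [ 0.609 -0.06   0.   ]
[0.512 0.385 0.04 ] [0.517 0.376 0.04 ]
shift [ 0.4265 -0.5499 -0.0186] turn [-1.000e-03 -7.000e-04 -1.271e+00]
```

```bash
python3 -m creep '[[0.509,-0.545,-0.019,0,0,-1.271,0.5],[0.509,-0.545,-0.019,0,0,-1.271,0.5],[0.509,-0.545,-0.019,0,0,-1.271,0.5],[0.509,-0.545,-0.019,0,0,-1.271,0.5],[0.509,-0.545,-0.019,0,0,-1.271,0.5],[0.509,-0.545,-0.019,0,0,-1.271,0.5],[0.509,-0.545,-0.019,0,0,-1.271,0.5],[0.509,-0.545,-0.019,0,0,-1.271,0.5],[0.509,-0.545,-0.019,0,0,-1.271,0.5],[0.509,-0.545,-0.019,0,0,-1.271,0.5],[0.509,-0.545,-0.019,0,0,-1.271,0.5],[0.509,-0.545,-0.019,0,0,-1.271,0.5],[0.509,-0.545,-0.019,0,0,-1.271,0.5],[0.509,-0.545,-0.019,0,0,-1.271,0.5],[0.509,-0.545,-0.019,0,0,-1.271,0.5],[0.509,-0.545,-0.019,0,0,-1.271,0.5],[0.509,-0.545,-0.019,0,0,-1.271,0.5],[0.509,-0.545,-0.019,0,0,-1.271,0.5],[0.509,-0.545,-0.019,0,0,-1.271,0.5],[0.509,-0.545,-0.019,0,0,-1.271,0.5]]'
python3 - <<'E'
from h import *
c=eyes.camera("wrist"); np.save("pics/w1.npy",c,allow_pickle=True); cv2.imwrite("pics/w1.png",c["image"][:,:,::-1]); print(state()["position"],state()["q"].round(3))
E
```

```text
t: 2.15
position: [0.4801, 0.1685, 0.2507]
tool_rot: [0.0, 0.708, 0.707, 0.0]
force: [0.1, 0.4, 0.3]
width: 0.5
grasp_force: 0.0
[0.48022493 0.16859865 0.25069258] [ 0.338  0.204 -0.009  1.357  0.     1.91 ]
```

View pics/w1.png

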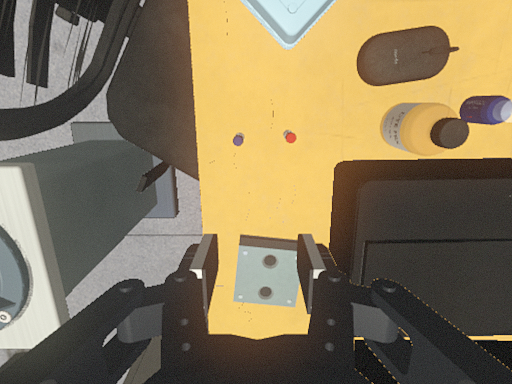

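The wrist view shows the navy cap at (238,140), red at (291,138), pockets at (270,262) and (265,293), and one corner of the stack at the top.

```bash
python3 - <<'E'
from h import *
c=np.load("pics/w1.npy",allow_pickle=True).item()
b=blobs(mask(c,(0,8),120,60,roi=(278,122,305,150)));b2=blobs(mask(c,(110,140),50,20,200,roi=(225,122,252,155)))
print(b[:2],b2[:2])
for x in (b,b2): print(plane(c,x[0][2],.043).round(4))
h=blobs(mask(c,(0,180),0,0,95,roi=(245,252,290,303)));print(h[:3])
H=[plane(c,x[2],.036)for x in h[:2]];print(H,np.linalg.norm(H[0]-H[1]))
# block top corners
m=mask(c,(70,110),0,90,255,90,roi=(228,243,302,312)); k=cv2.findContours(m,0,2)[0]; k=max(k,key=cv2.contourArea); q=cv2.boxPoints(cv2.minAreaRect(k)); print(q.round(1).tolist()); Q=[plane(c,p,.036) for p in q]; print(np.round(Q,4).tolist(),np.mean(Q,0))
go((.454,.2,.15))
E
```

```text
[(78, [286, 133, 10, 10], [290.3, 137.4])] [(8, [234, 142, 6, 3], [236.1, 143.5])]
[0.519  0.2031 0.043 ]
[0.4539 0.1959 0.043 ]
[]Traceback (most recent call last):
  File "<stdin>", line 7, in <module>
IndexError: list index out of range
```

```bash
python3 - <<'E'
from h import *
c=np.load("pics/w1.npy",allow_pickle=True).item()
g=cv2.cvtColor(c["image"],cv2.COLOR_RGB2GRAY)
m=(g<110).astype(np.uint8)*255
def roi(m,R): k=np.zeros_like(m);k[R[1]:R[3],R[0]:R[2]]=255;return m&k
n=blobs(roi(m,(225,128,252,152)))[:2];h=blobs(roi(m,(255,252,285,302)))[:3];print(n,h)
print(plane(c,n[0][2],.043).round(4))
H=[plane(c,x[2],.036)for x in h[:2]];print(H,np.linalg.norm(H[0]-H[1]))
go((.5,.1,.12))
E
```

```text
[(21, [233, 135, 10, 7], [238.2, 137.4])] [(85, [264, 255, 12, 10], [269.7, 259.9]), (78, [260, 287, 11, 9], [265.2, 291.2])]
[0.4566 0.2031 0.043 ]
[array([0.49673274, 0.03296507, 0.036     ]), array([ 0.49083905, -0.0183708 ,  0.036     ])] 0.0516730853118362
shift [-0.0686  0.0198  0.1307] turn [0. 0. 0.]
```

```bash
python3 -m creep '[[0.033,-0.024,0.05,0,0,0,0.5],[0.033,-0.024,0.1,0,0,0,0.5],[0.033,-0.024,0.15,0,0,0,0.5],[0.033,-0.024,0.18,0,0,0,0.5],[0.033,-0.024,0.205,0,0,0,0.5],[0.033,-0.024,0.223,0,0,0,0.5],[0.033,-0.024,0.223,0,0,0,0.5],[0.033,-0.024,0.223,0,0,0,0.1],[0.033,-0.024,0.223,0,0,0,0.1],[0.033,-0.024,0.223,0,0,0,0.1],[0.033,-0.024,0.223,0,0,0,0.1],[0.033,-0.024,0.223,0,0,0,0.1],[0.033,-0.024,0.223,0,0,0,0.1]]' 25
python3 - <<'E'
from h import *
c=eyes.camera("wrist"); np.save("pics/w2.npy",c,allow_pickle=True); cv2.imwrite("pics/w2.png",c["image"][:,:,::-1]); go((.491,-.019,.13))
E
```

```text
t: 3.5
position: [0.4573, 0.2029, 0.0285]
tool_rot: [0.0, 0.707, 0.707, 0.001]
force: [-0.4, -0.6, 6.8]
width: 0.129
grasp_force: 24.9
shift [-0.2218  0.0339 -0.1016] turn [0. 0. 0.]
```

View pics/w2.png

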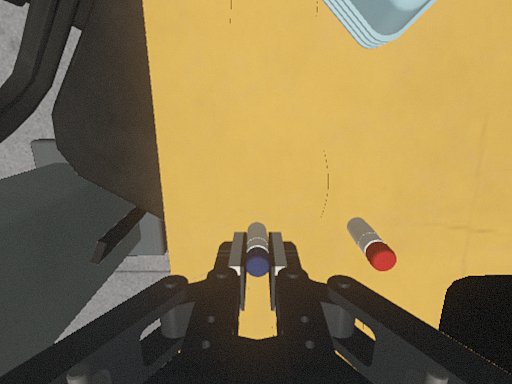

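The navy vial is held between the pads at (257,250), upright.

```bash
python3 -m creep '[[0,0,-0.03,0,0,0,0.1],[0,0,-0.065,0,0,0,0.1],[-0.04,0.006,-0.07,0,0,0,0.1],[-0.08,0.012,-0.07,0,0,0,0.1],[-0.12,0.018,-0.07,0,0,0,0.1],[-0.16,0.024,-0.07,0,0,0,0.1],[-0.2,0.030,-0.07,0,0,0,0.1],[-0.221,0.034,-0.07,0,0,0,0.1],[-0.221,0.034,-0.07,0,0,0,0.1],[-0.221,0.034,-0.07,0,0,0,0.1]]'
python3 - <<'E'
from h import *
c=np.load("pics/w2.npy",allow_pickle=True).item()
b=blobs(mask(c,(105,135),80,20,255,roi=(235,235,280,285)));print(b[:2],plane(c,b[0][2],.041))
c=eyes.camera("wrist"); np.save("pics/w3.npy",c,allow_pickle=True); cv2.imwrite("pics/w3.png",c["image"][:,:,::-1]); print(state()["position"])
E
```

```text
t: 4.55
position: [0.4903, -0.0187, 0.0975]
tool_rot: [-0.0, 0.708, 0.707, 0.0]
force: [0.6, 1.0, 0.2]
width: 0.135
grasp_force: 24.5
[(86, [247, 264, 21, 12], [256.5, 270.2])] [0.45616215 0.19572162 0.041     ]
[ 0.49026606 -0.01813159  0.09748674]
```

View pics/w3.png

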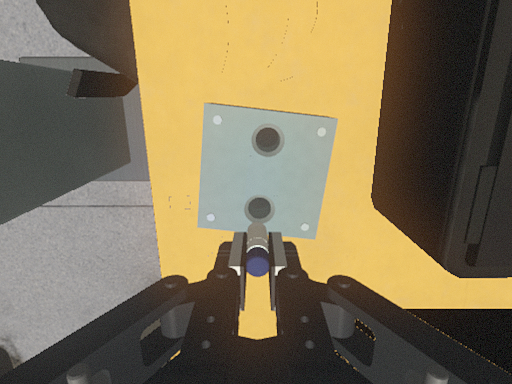

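Pocket mouths (chamfer rings) are at (267.5,140) and (259.5,209); the vial's foot is visible at about (257,226).

```bash
python3 - <<'E'
from h import *
c=np.load("pics/w3.npy",allow_pickle=True).item()
A=plane(c,(267.3,140),.036);B=plane(c,(259.5,209),.036);print(A,B,np.linalg.norm(A-B))
print("foot far edge",plane(c,(257,222),.069),"cap",plane(c,(257,254),.069+.033), plane(c,(257,266),.069+.045))
print("corner mean",np.mean([plane(c,p,.036) for p in [(205,103),(337,118),(315,239),(198,228)]],0))
E
```

```text
[0.49667362 0.03136573 0.036     ] [ 0.49130709 -0.02021639  0.036     ] 0.05186053344020251
foot far edge [ 0.48946192 -0.01660368  0.069     ] cap [ 0.48949482 -0.02098351  0.102     ] [ 0.48950801 -0.02089757  0.114     ]
corner mean [0.49430874 0.00536031 0.036     ]
```

```bash
python3 -m creep '[[0.0015,0.0015,0.015,0,0,0,0.1],[0.0015,0.0015,0.03,0,0,0,0.1],[0.0015,0.0015,0.037,0,0,0,0.1],[0.0015,0.0015,0.044,0,0,0,0.1],[0.0015,0.0015,0.05,0,0,0,0.1],[0.0015,0.0015,0.057,0,0,0,0.1],[0.0015,0.0015,0.057,0,0,0,0.1]]'
```

```text
t: 5.3
position: [0.4914, -0.0169, 0.0396]
tool_rot: [-0.0, 0.707, 0.707, -0.0]
force: [-0.5, 0.4, 0.9]
width: 0.134
grasp_force: 24.5
```

```bash
python3 -m creep '[[0,0,0,0,0,0,0.35],[0,0,0,0,0,0,0.35],[0,0,0,0,0,0,0.35],[0,0,-0.03,0,0,0,0.35],[0,0,-0.06,0,0,0,0.35],[0.05,0.006,-0.06,0,0,0,0.5],[0.1,0.012,-0.06,0,0,0,0.5],[0.15,0.019,-0.06,0,0,0,0.5],[0.2,0.028,-0.06,0,0,0,0.5],[0.22,0.028,-0.06,0,0,0,0.5],[0.22,0.028,-0.06,0,0,0,0.5]]'
python3 - <<'E'
from h import *
c=eyes.camera("wrist"); np.save("pics/w4.npy",c,allow_pickle=True); cv2.imwrite("pics/w4.png",c["image"][:,:,::-1])
b=blobs(mask(c,(0,8),120,50));print(b[:3],[plane(c,x[2],.042) for x in b[:2]],state()["position"])
s=eyes.camera("side");cv2.imwrite("pics/s4.png",cv2.resize(s["image"][120:280,200:340],None,fx=4,fy=4,interpolation=2)[:,:,::-1]) ; np.save("pics/s4.npy",s,allow_pickle=True)
E
```

```text
t: 6.4
position: [0.5201, 0.206, 0.1003]
tool_rot: [-0.0, 0.706, 0.708, 0.001]
force: [-0.8, -0.0, 0.4]
width: 0.499
grasp_force: 0.0
[(190, [250, 206, 16, 15], [257.5, 213.1])] [array([0.5195602, 0.2025069, 0.042    ])] [0.51972662 0.20423674 0.10025152]
```

```bash
python3 -m creep '[[-0.0015,0,0.03,0,0,0,0.5],[-0.0015,0,0.055,0,0,0,0.5],[-0.0015,0,0.071,0,0,0,0.5],[-0.0015,0,0.071,0,0,0,0.5],[-0.0015,0,0.071,0,0,0,0.1],[-0.0015,0,0.071,0,0,0,0.1],[-0.0015,0,0.071,0,0,0,0.1],[-0.0015,0,0.071,0,0,0,0.1],[-0.0015,0,0.071,0,0,0,0.1],[-0.0015,0,0.071,0,0,0,0.1],[-0.0015,0,0.04,0,0,0,0.1],[-0.0015,0,0.003,0,0,0,0.1],[-0.05,-0.006,0,0,0,0,0.1],[-0.1,-0.013,0,0,0,0,0.1],[-0.14,-0.018,0,0,0,0,0.1],[-0.16,-0.022,0,0,0,0,0.1],[-0.173,-0.023,0,0,0,0,0.1],[-0.173,-0.023,0,0,0,0,0.1],[-0.173,-0.023,0,0,0,0,0.1]]' 25
python3 - <<'E'
from h import *
c=eyes.camera("wrist"); np.save("pics/w5.npy",c,allow_pickle=True); cv2.imwrite("pics/w5.png",c["image"][:,:,::-1]); print(state()["position"])
E
```

```text
t: 8.4
position: [0.4973, 0.0305, 0.1005]
tool_rot: [0.0, 0.707, 0.707, 0.0]
force: [-0.1, -0.2, -0.5]
width: 0.133
grasp_force: 24.5
[0.49727721 0.03079696 0.10039209]
```

View pics/w5.png

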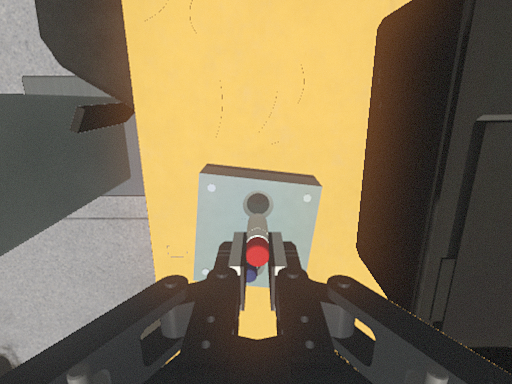

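Hole 1's mouth is at (258,204), the red vial's foot edge at (257.5,214), and its cap centre at (258,251). The navy vial is in the other pocket behind it.

```bash
python3 - <<'E'
from h import *
c=np.load("pics/w5.npy",allow_pickle=True).item()
print("hole",plane(c,(258,204),.036))
fz=.1004-.029
print("foot far edge",plane(c,(257.5,214),fz),"captop",plane(c,(258,255),fz+.045),"cap/barrel far edge",plane(c,(257.7,236),fz+.033))
E
```

```text
hole [0.49714254 0.03191509 0.036     ]
foot far edge [0.49672684 0.03786892 0.0714    ] captop [0.49693986 0.03412267 0.1164    ] cap/barrel far edge [0.4968043  0.03856255 0.1044    ]
```

```bash
python3 -m creep '[[0,0,0.015,0,0,0,0.1],[0,0,0.03,0,0,0,0.1],[0,0,0.037,0,0,0,0.1],[0,0,0.044,0,0,0,0.1],[0,0,0.051,0,0,0,0.1],[0,0,0.059,0,0,0,0.1],[0,0,0.059,0,0,0,0.1],[0,0,0.059,0,0,0,0.35],[0,0,0.059,0,0,0,0.35],[0,0,0.059,0,0,0,0.35],[0,0,0.03,0,0,0,0.35],[0,0,0,0,0,0,0.35],[0.03,0,-0.04,0,0,0,0.35],[0.06,-0.02,-0.09,0,0,0,0.5],[0.1,-0.03,-0.14,0,0,0,0.5],[0.11,-0.03,-0.15,0,0,0,0.5],[0.11,-0.03,-0.15,0,0,0,0.5]]'
python3 - <<'E'
from h import *
c=eyes.camera("wrist"); np.save("pics/w6.npy",c,allow_pickle=True);s=eyes.camera("scene"); np.save("pics/sc6.npy",s,allow_pickle=True)
a=c["image"]; b=cv2.resize(s["image"][145:275,180:340],None,fx=2.4,fy=2.4,interpolation=2)
o=np.zeros((384,800,3),np.uint8); o[:,:512]=a; w=min(288,b.shape[1]); b=cv2.resize(b,(288,234)); o[:234,512:]=b
cv2.imwrite("pics/w6.png",o[:,:,::-1]); print(state()["position"],state()["force"])
E
```

```text
t: 10.15
position: [0.4681, 0.1428, 0.2549]
tool_rot: [0.001, 0.706, 0.708, 0.004]
force: [0.5, -0.2, -0.6]
width: 0.501
grasp_force: 0.0
[0.46703333 0.14044534 0.25091514] [-0.19119145 -1.34298435  0.10925149]
```

View pics/w6.png

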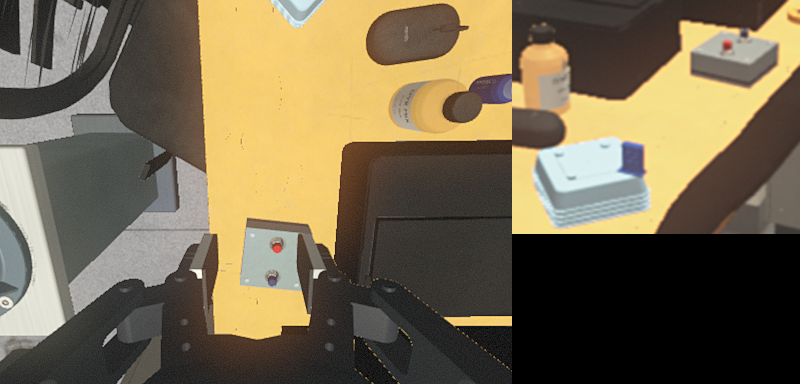

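Both vials stand deep in their pockets: red cap at wrist pixel (277,245), navy at (271,278), with only caps proud. Next I check cap heights and the cover/chair geometry.

```bash
python3 - <<'E'
from h import *
w=np.load("pics/w6.npy",allow_pickle=True).item();s=np.load("pics/sc6.npy",allow_pickle=True).item()
r=blobs(mask(w,(0,10),110,50,roi=(260,230,295,262)))[:1];rs=blobs(mask(s,(0,10),110,50,roi=(285,155,315,185)))[:1];print(r,rs)
print("red",tri([(w,r[0][2]),(s,rs[0][2])]),"at .049",plane(w,r[0][2],.049))
print("navy",plane(w,(271.5,280),.049),plane(s,(180+(743-512)*160/288,145+33*130/234),.05))
d=np.load("pics/s4.npy",allow_pickle=True).item()
for a,b in [((440,130),(465,130)),((262,290),(345,290))]: print("chair",tri([(s,a),(d,b)]))
w1=np.load("pics/w1.npy",allow_pickle=True).item()
print("corner",plane(w1,(288,48),.006))
go((.43,.36,.23),(-1,0,0))
E
```

```text
[(80, [272, 243, 10, 10], [276.7, 247.3])] [(17, [298, 168, 4, 5], [299.3, 169.7])]
red (array([0.49528815, 0.03099758, 0.04659891]), [0.0002, 0.0002]) at .049 [0.4952634  0.03237152 0.049     ]
navy [ 0.48920122 -0.01836851  0.049     ] [ 0.48677882 -0.00981232  0.05      ]
chair (array([0.15879193, 0.37585994, 0.28318576]), [0.003, 0.003])
chair (array([0.356479  , 0.54353812, 0.06650072]), [0.0045, 0.0045])
corner [0.51681151 0.30609427 0.006     ]
shift [ 0.2196 -0.0367  0.0209] turn [ 1.6000e-03  1.0000e-03 -1.5693e+00]
```

```bash
python3 -m creep '[[0.04,-0.007,0.005,0,0,-0.14,0.6],[0.08,-0.014,0.01,0,0,-0.28,0.6],[0.12,-0.02,0.015,0,0,-0.42,0.6],[0.15,-0.025,0.02,0,0,-0.56,0.6],[0.18,-0.03,0.02,0,0,-0.7,0.6],[0.2,-0.037,0.02,0,0,-0.84,0.6],[0.22,-0.037,0.02,0,0,-0.98,0.6],[0.22,-0.037,0.02,0,0,-1.12,0.6],[0.22,-0.037,0.02,0,0,-1.26,0.6],[0.22,-0.037,0.02,0,0,-1.4,0.6],[0.22,-0.037,0.02,0,0,-1.52,0.6],[0.22,-0.037,0.02,0,0,-1.57,0.6],[0.22,-0.037,0.02,0,0,-1.57,0.6],[0.22,-0.037,0.02,0,0,-1.57,0.6]]' 60
python3 - <<'E'
from h import *
c=eyes.camera("wrist"); np.save("pics/w7.npy",c,allow_pickle=True)
cv2.imwrite("pics/w7.png",c["image"][:,:,::-1]); print(state()["position"],state()["q"].round(2))
b=blobs(mask(c,(108,128),80,40));print(b[:3])
E
```

```text
t: 11.65
position: [0.4299, 0.3591, 0.2293]
tool_rot: [-0.001, 0.002, 1.0, -0.001]
force: [0.1, 0.2, -0.6]
width: 0.596
grasp_force: 0.0
[0.42994536 0.35928536 0.22956621] [0.7  0.3  0.07 1.34 0.   0.7 ]
[(192, [266, 189, 10, 28], [270.4, 204.9]), (14, [274, 189, 3, 7], [275.4, 191.3])]
```

View pics/w7.png

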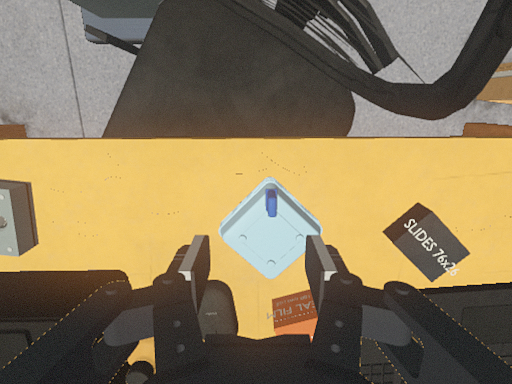

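The cover's corners are at (271,177) tab, (323,226), (270,278) far and (220,227); the fin spans (266–276, 189–217).

```bash
python3 - <<'E'
from h import *
c=np.load("pics/w7.npy",allow_pickle=True).item()
P={k:plane(c,p,.018) for k,p in dict(tab=(271,177),L=(323,226),far=(270,278),R=(220,227)).items()}
for k in P: print(k,P[k].round(4))
print("centre",np.mean(list(P.values()),0),"diag",np.linalg.norm(P["tab"]-P["far"]),np.linalg.norm(P["L"]-P["R"]))
v=P["far"]-P["tab"];w=P["R"]-P["L"];print("yaw",np.arctan2(v[1],v[0]),np.arctan2(w[1],w[0])+np.pi/2)
h=cv2.cvtColor(c["image"],cv2.COLOR_RGB2HSV)
print("fin top mid",plane(c,(272.5,211),.073), "fin root", plane(c,(269.5,190),.04))
E
```

```text
tab [0.4433 0.3757 0.018 ]
L [0.5106 0.4456 0.018 ]
far [0.5902 0.376  0.018 ]
R [0.5118 0.3086 0.018 ]
centre [0.51396288 0.37650128 0.018     ] diag 0.14687341632499443 0.13699119356981362
yaw 0.0018997127520737535 0.008804000006490842
fin top mid [0.46802314 0.37528112 0.073     ] fin root [0.45377384 0.37310305 0.04      ]
```

```bash
python3 -m creep '[[-0.015,0.008,0.04,0,0,0,0.6],[-0.033,0.016,0.08,0,0,0,0.6],[-0.033,0.016,0.115,0,0,0,0.6],[-0.033,0.016,0.115,0,0,0,0.6],[-0.033,0.016,0.115,0,0,0,0.6]]'
python3 - <<'E'
from h import *
c=eyes.camera("wrist"); np.save("pics/w8.npy",c,allow_pickle=True)
cv2.imwrite("pics/w8.png",c["image"][:,:,::-1]); print(state()["position"],state()["q"].round(2))
E
```

```text
t: 12.2
position: [0.4626, 0.3756, 0.1156]
tool_rot: [-0.001, 0.001, 1.0, -0.0]
force: [-0.4, 0.0, 0.2]
width: 0.596
grasp_force: 0.0
[0.46327186 0.37621142 0.11685908] [ 0.68  0.42 -0.05  1.1   0.    0.68]
```

View pics/w8.png

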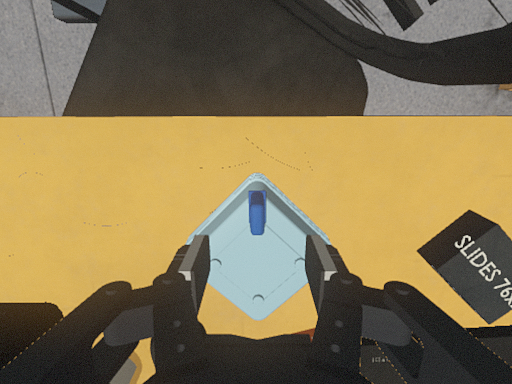

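The fin is centred at column 257.5 between the fingers, its top face at rows ~207–235, and the cover is square to the hand.

```bash
python3 - <<'E'
from h import *
c=np.load("pics/w8.npy",allow_pickle=True).item()
for p in [(249.5,207),(249.5,235),(266,207),(266,235)]: print(plane(c,p,.073).round(4))
print("far top edge",plane(c,(259.5,320),.018).round(4),"tab corner",plane(c,(258,173),.018).round(4))
hs=cv2.cvtColor(c["image"],cv2.COLOR_RGB2HSV); print([hs[r,258].tolist() for r in range(186,240,3)])
E
```

```text
[0.4541 0.3699 0.073 ]
[0.475  0.3698 0.073 ]
[0.4541 0.3812 0.073 ]
[0.475  0.3814 0.073 ]
far top edge [0.5955 0.3773 0.018 ] tab corner [0.4435 0.3758 0.018 ]
[[94, 30, 146], [85, 30, 151], [117, 69, 107], [117, 74, 97], [115, 61, 101], [112, 84, 100], [111, 106, 123], [109, 138, 165], [108, 145, 176], [108, 138, 175], [108, 147, 173], [109, 147, 174], [108, 152, 170], [108, 146, 173], [108, 151, 172], [107, 151, 172], [108, 165, 153], [94, 41, 205]]
```

```bash
python3 -m creep '[[0,0,0.03,0,0,0,0.6],[0,0,0.055,0,0,0,0.6],[0,0,0.07,0,0,0,0.6],[0,0,0.07,0,0,0,0.6],[0,0,0.07,0,0,0,0.05],[0,0,0.07,0,0,0,0.05],[0,0,0.07,0,0,0,0.05],[0,0,0.07,0,0,0,0.05],[0,0,0.07,0,0,0,0.05],[0,0,0.07,0,0,0,0.05],[0,0,0.07,0,0,0,0.05]]' 70
python3 - <<'E'
from h import *
s=state();p=s["position"];print(p)
piv=np.array([.579,p[1],.018]);r0=p-piv
for th in np.arange(.04,.33,.04):
    d=Ro.from_rotvec([0,th,0]).apply(r0)-r0; print(round(th,2),"tool shift",[round(-d[0],4),0,round(-d[2],4)])
E
```

```text
t: 13.35
position: [0.4637, 0.3766, 0.0471]
tool_rot: [0.001, 0.0, 1.0, 0.001]
force: [-0.4, -0.8, 7.3]
width: 0.105
grasp_force: 68.3
[0.4636803  0.37656243 0.04711673]
0.04 tool shift [np.float64(-0.0013), 0, np.float64(-0.0046)]
0.08 tool shift [np.float64(-0.0027), 0, np.float64(-0.0091)]
0.12 tool shift [np.float64(-0.0043), 0, np.float64(-0.0136)]
0.16 tool shift [np.float64(-0.0061), 0, np.float64(-0.018)]
0.2 tool shift [np.float64(-0.0081), 0, np.float64(-0.0223)]
0.24 tool shift [np.float64(-0.0102), 0, np.float64(-0.0266)]
0.28 tool shift [np.float64(-0.0125), 0, np.float64(-0.0307)]
0.32 tool shift [np.float64(-0.015), 0, np.float64(-0.0348)]
```

```bash
python3 -m creep '[[-0.0007,0,-0.0023,0,0.02,0,0.05],[-0.0013,0,-0.0046,0,0.04,0,0.05],[-0.002,0,-0.0068,0,0.06,0,0.05],[-0.0027,0,-0.0091,0,0.08,0,0.05],[-0.0035,0,-0.0114,0,0.10,0,0.05],[-0.0043,0,-0.0136,0,0.12,0,0.05],[-0.0052,0,-0.0158,0,0.14,0,0.05],[-0.0061,0,-0.018,0,0.16,0,0.05],[-0.0071,0,-0.0202,0,0.18,0,0.05],[-0.0081,0,-0.0223,0,0.20,0,0.05],[-0.0091,0,-0.0244,0,0.22,0,0.05],[-0.0102,0,-0.0266,0,0.24,0,0.05],[-0.0113,0,-0.0287,0,0.26,0,0.05],[-0.0125,0,-0.0307,0,0.28,0,0.05],[-0.0125,0,-0.0307,0,0.28,0,0.05],[-0.0125,0,-0.0307,0,0.28,0,0.05]]'
python3 - <<'E'
from h import *
a=[]
for n,R in (("scene",(175,170,275,290)),("side",(210,170,310,290))):
    s=eyes.camera(n);np.save(f"pics/{n}9.npy",s,allow_pickle=True);a.append(cv2.resize(s["image"][R[1]:R[3],R[0]:R[2]],(400,480),interpolation=2))
cv2.imwrite("pics/t9.png",np.hstack(a)[:,:,::-1]); print(state()["position"],state()["force"],rot(state()).apply([0,0,1]))
E
```

```text
t: 14.95
position: [0.4754, 0.3759, 0.0759]
tool_rot: [-0.14, 0.0, 0.99, 0.0]
force: [0.8, -0.5, -0.8]
width: 0.098
grasp_force: 68.5
[0.47531679 0.37591373 0.076015  ] [ 1.19613652 -0.43051934 -1.34007596] [-2.76108218e-01  1.50523486e-04 -9.61126542e-01]
```

View pics/t9.png

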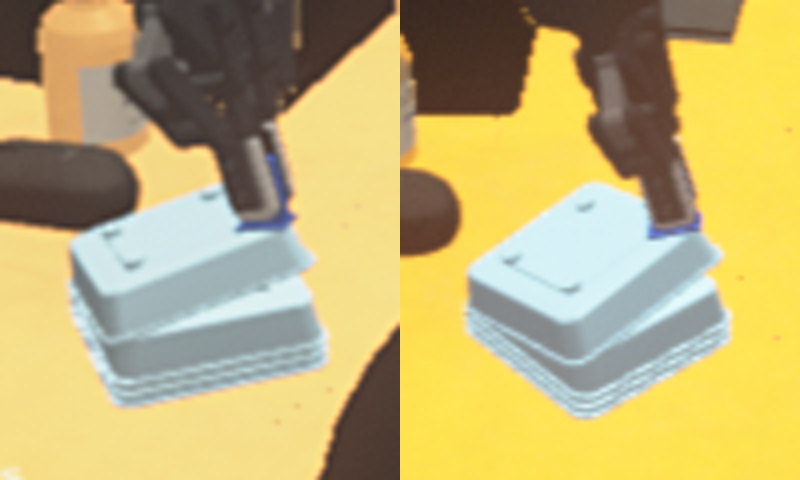

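The tab corner is tipped up, with the far corner still on the stack and the bundle flat. Now I lift straight up.

```bash
python3 -m creep '[[0.0011,0,-0.0038,0,0,0,0.05],[0.0022,0,-0.0077,0,0,0,0.05],[0.0033,0,-0.0115,0,0,0,0.05],[0.0044,0,-0.0154,0,0,0,0.05],[0.0055,0,-0.0192,0,0,0,0.05],[0.0066,0,-0.0231,0,0,0,0.05],[0.0077,0,-0.0269,0,0,0,0.05],[0.0088,0,-0.0308,0,0,0,0.05],[0.011,0,-0.0384,0,0,0,0.05],[0.0138,0,-0.048,0,0,0,0.05],[0.0166,0,-0.0577,0,0,0,0.05],[0.022,0,-0.077,0,0,0,0.05],[0.0276,0,-0.0961,0,0,0,0.05],[0.0359,0,-0.125,0,0,0,0.05],[0.0414,0,-0.144,0,0,0,0.05],[0.0414,0,-0.144,0,0,0,0.05],[0.0414,0,-0.144,0,0,0,0.05]]'
python3 - <<'E'
from h import *
a=[]
for n in ("scene","side"):
    s=eyes.camera(n);np.save(f"pics/{n}10.npy",s,allow_pickle=True);a.append(cv2.resize(s["image"],(400,300),interpolation=3))
o=np.hstack(a);w=eyes.camera("wrist")["image"];w=cv2.resize(w,(400,300));o=np.vstack([o,np.hstack([w,w*0])])
cv2.imwrite("pics/t10.png",o[:,:,::-1]); 
# compare stack outline before/after in side view
go((.43,.2,.27),(-1,0,0)); print(state()["position"],state()["force"])
E
```

```text
t: 16.75
position: [0.4756, 0.376, 0.2261]
tool_rot: [-0.139, 0.0, 0.99, 0.0]
force: [0.3, -0.5, -0.9]
width: 0.101
grasp_force: 68.5
shift [ 0.0556 -0.1757 -0.0308] turn [-0.0009 -0.2815 -0.0009]
[0.47502743 0.37563866 0.22481299] [-0.14696333 -0.11868629 -1.19094933]
```

View pics/t10.png

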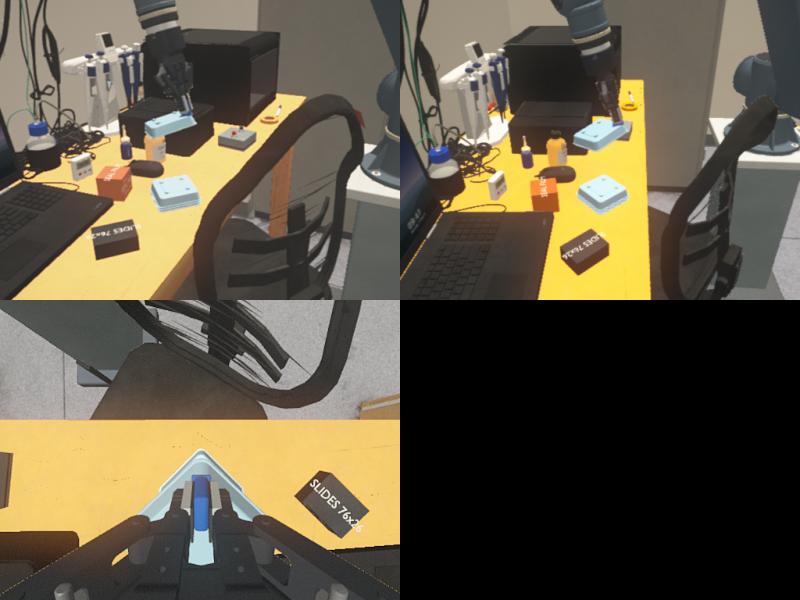

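The cover hangs from its tab in the air, and the bundle stays flat where it was. Now I level it while carrying it over, then descend above the block.

```bash
python3 -m creep '[[0.008,-0.015,-0.002,0,-0.03,0,0.05],[0.016,-0.035,-0.003,0,-0.06,0,0.05],[0.024,-0.06,-0.004,0,-0.1,0,0.05],[0.03,-0.09,-0.005,0,-0.14,0,0.05],[0.033,-0.12,-0.006,0,-0.18,0,0.05],[0.034,-0.15,-0.006,0,-0.22,0,0.05],[0.035,-0.18,-0.006,0,-0.26,0,0.05],[0.035,-0.21,-0.006,0,-0.281,0,0.05],[0.035,-0.24,-0.006,0,-0.281,0,0.05],[0.035,-0.27,-0.006,0,-0.281,0,0.05],[0.035,-0.3,-0.006,0,-0.281,0,0.05],[0.035,-0.325,-0.006,0,-0.281,0,0.05],[0.035,-0.345,-0.006,0,-0.281,0,0.05],[0.035,-0.36,-0.006,0,-0.281,0,0.05],[0.035,-0.369,-0.006,0,-0.281,0,0.05],[0.03,-0.3695,0.01,0,-0.281,0,0.05],[0.025,-0.3695,0.03,0,-0.281,0,0.05],[0.019,-0.3695,0.05,0,-0.281,0,0.05],[0.019,-0.3695,0.05,0,-0.281,0,0.05],[0.019,-0.3695,0.05,0,-0.281,0,0.05]]'
python3 - <<'E'
from h import *
s=state();print(s["position"],rot(s).as_matrix().round(3).tolist(),s["grasp_force"])
C={n:eyes.camera(n) for n in("scene","side","wrist")}
np.save("pics/fin.npy",C,allow_pickle=True)
for n in("scene","side","wrist"):
    b=blobs(mask(C[n],(85,105),18,120),40)[:4];print(n,b)
# predicted pixels of cover top-face centre/corners, and stack centre
def proj(c,p):
    T=np.linalg.inv(c["world_from_camera"]);q=T[:3,:3]@np.array(p)+T[:3,3];return [round(c["fx"]*q[0]/q[2]+c["cx"],1),round(c["fy"]*q[1]/q[2]+c["cy"],1)]
p=s["position"]; ce=p+[.0513,0,-.029]
for n in("scene","side","wrist"): print(n,{k:proj(C[n],ce+np.array(v)) for k,v in dict(left=(0,.0735,0),right=(0,-.0735,0),far=(.0735,0,0),tab=(-.0735,0,0)).items()})
E
```

```text
t: 18.9
position: [0.4427, 0.0066, 0.1831]
tool_rot: [-0.0, 0.0, 1.0, 0.0]
force: [-0.3, 0.5, -0.9]
width: 0.103
grasp_force: 68.5
[0.44269968 0.00664693 0.18307738] [[-1.0, 0.001, -0.0], [0.001, 1.0, 0.0], [0.0, 0.0, -1.0]] 68.52481484413147
scene [(2068, [193, 225, 63, 46], [223.9, 247.4]), (893, [279, 110, 52, 23], [303.2, 121.0]), (242, [479, 217, 33, 21], [497.5, 228.3]), (241, [463, 196, 19, 26], [470.9, 206.1])]
side [(1214, [230, 225, 59, 39], [258.8, 242.0]), (792, [252, 105, 52, 25], [277.5, 116.9]), (407, [227, 247, 65, 27], [259.3, 261.1]), (397, [451, 171, 61, 23], [483.4, 187.8])]
wrist [(3376, [176, 203, 163, 81], [255.5, 246.3]), (1200, [241, 292, 33, 48], [257.1, 318.2]), (499, [197, 0, 67, 28], [229.4, 16.4]), (168, [502, 219, 10, 26], [507.5, 230.5])]
scene {'left': [np.float64(292.7), np.float64(133.2)], 'right': [np.float64(314.5), np.float64(116.7)], 'far': [np.float64(276.0), np.float64(121.2)], 'tab': [np.float64(333.8), np.float64(128.0)]}
side {'left': [np.float64(277.3), np.float64(130.5)], 'right': [np.float64(280.1), np.float64(110.5)], 'far': [np.float64(251.1), np.float64(119.5)], 'tab': [np.float64(306.9), np.float64(120.4)]}
wrist {'left': [np.float64(362.6), np.float64(292.3)], 'right': [np.float64(152.8), np.float64(292.1)], 'far': [np.float64(257.6), np.float64(372.7)], 'tab': [np.float64(257.8), np.float64(192.1)]}
```

```bash
python3 - <<'E'
from h import *
C=np.load("pics/fin.npy",allow_pickle=True).item()
for n,R in (("side",(248,100,310,135)),("scene",(275,105,338,138))):
    m=mask(C[n],(85,105),18,100,roi=R)
    print(n,[(x,int(np.nonzero(m[:,x])[0].max())) for x in range(R[0],R[2],4) if m[:,x].any()])
c=C["scene"];rs=blobs(mask(c,(0,12),90,50,roi=(285,150,325,190)),4);print("red",rs)
h=cv2.cvtColor(c["image"],cv2.COLOR_RGB2GRAY);print(h[156:176,305:314].tolist())
w=np.load("pics/w6.npy",allow_pickle=True).item()
for r in rs[:1]: print(plane(c,r[2],.047))
E
```

```text
side [(252, 119), (256, 121), (260, 122), (264, 124), (268, 126), (272, 127), (276, 129), (280, 128), (284, 127), (288, 125), (292, 124), (296, 123), (300, 121)]
scene [(279, 124), (283, 126), (287, 129), (291, 131), (295, 133), (299, 133), (303, 131), (307, 131), (311, 130), (315, 129), (319, 129), (323, 128), (327, 128)]
red [(26, [297, 167, 5, 6], [299.0, 169.5]), (14, [308, 156, 8, 5], [311.9, 158.4])]
[[54, 55, 55, 57, 56, 55, 57, 55, 58], [55, 56, 56, 56, 55, 58, 56, 56, 58], [53, 55, 54, 56, 54, 55, 56, 57, 56], [50, 51, 53, 53, 53, 52, 54, 54, 54], [110, 83, 82, 72, 68, 78, 81, 61, 51], [199, 148, 130, 110, 99, 117, 137, 116, 71], [217, 173, 116, 98, 95, 111, 162, 189, 152], [208, 165, 94, 71, 68, 93, 168, 219, 220], [185, 148, 83, 59, 59, 89, 164, 220, 225], [180, 155, 116, 101, 89, 108, 160, 198, 209], [169, 159, 167, 169, 146, 157, 187, 180, 183], [153, 143, 163, 173, 168, 165, 164, 158, 170], [150, 140, 159, 171, 171, 166, 157, 161, 176], [177, 174, 178, 180, 181, 179, 178, 181, 184], [187, 186, 185, 184, 185, 184, 186, 186, 185], [184, 185, 185, 184, 184, 184, 185, 184, 184], [185, 185, 182, 183, 185, 184, 184, 184, 183], [186, 185, 184, 185, 185, 184, 185, 183, 184], [187, 187, 185, 184, 185, 185, 184, 185, 183], [188, 185, 184, 185, 183, 185, 184, 184, 184]]
[0.49592523 0.03085382 0.047     ]
```

Both cap heights match a seated vial, the cover's rim is level to within a pixel, and the stack outline hasn't moved. I'll hold briefly and hand in.

```bash
python3 -m creep '[[0,0,0,0,0,0,0.05],[0,0,0,0,0,0,0.05],[0,0,0,0,0,0,0.05],[0,0,0,0,0,0,0.05],[0,0,0,0,0,0,0.05]]' && python3 -c "
from workcell import manip
print(manip.hand_in())"
```

```text
t: 19.55
position: [0.443, 0.0065, 0.1831]
tool_rot: [0.001, 0.0, 1.0, 0.0]
force: [-0.1, -0.3, -0.1]
width: 0.101
grasp_force: 68.5
the job is handed in; nothing more can be done
None
```

I handed the job in at 19.6 s with both vials fully down in the block and the cover tipped off and held level by its tab about 10 cm above them, the covers beneath unmoved; however, I viewed 12 pictures, two over the limit of 10, and the hand-in returned no verdict.

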